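# Show a glass colour sample over the light pad

## Task

Lift the red case's clear lid by its black tab until it rests back on its stop, then take the glass colour sample out of the case, holding it by its clear teal part with the fingers off the white frosted end (the end with the clipped corner). Show it to the customer: hold it level with its label face up, about 10 cm above the middle of the light pad and in line with the pad's length, its frosted end pointing to the pad's orange end. Finish while you are holding it there, motionless; leave the lid open and all the other goods undisturbed.

Things in the scene. Friction and masses are not known exactly. Their poses are not given: they have to be found in the camera images.
- case: fixed red metal case, 190 (x) by 310 (y) by 55 mm high, walls 6 mm, on the left or right side, turned a little. Origin under its centre; z up, x away from the robot to the hinge side. A 48 mm high wall at y = +58 mm divides it: the wide compartment (178 by 205 mm, centre y = -47 mm, dark floor 6 mm above the table) holds the glass sample, the narrow one a tin and a spool
- lid (a joint): angle of the case's clear, red-framed lid (190 x 310 x 8 mm, 0.35 kg) about the hinge on the case's far top edge: 0 shut, growing as it opens up and away from the robot, 1.75 resting on its stop just past upright. Stiff hinge: it stays where it is left and takes about 4 N at the tab to lift. It may start up to 0.3 ajar
- lid_tab (a point): grip point in the lid's black pull tab, a bar 28 mm wide (along the hinge line) and 12 mm thick that sticks out 46 mm from the middle of the lid's front edge, in the lid's plane. The point is in its mid-width and mid-thickness, 28 mm out from the edge, 218 mm from the hinge line and 6 mm above the lid's underside. Axes turn with the lid: x towards the hinge, y along it, z out of the top face
- lid_hinge (a point): middle of the hinge line, on the case's far top edge, 55.5 mm above the table, at the level of the shut lid's underside; axes as lid_tab
- plate: glass colour sample, 110 (x) by 40 (y) mm, 8 mm thick on four 4 mm rubber feet (12 mm in all), about 90 g, flat and label up on the wide compartment's floor, facing any way. Origin in the middle at the feet's underside, z out of the label face. Clear teal from x = -55 to +18 mm; x = +18 to +55 mm is the white frosted end with the paper label on top and a 9 mm square notch in its corner at +x, +y
- plate_label (a point): the middle of the frosted end, on the plate's label face: 37 mm from the plate's middle along its +x, 12 mm above the feet's underside
- light_pad: fixed white-lit light pad in an aluminium frame, 220 (x) by 160 (y) by 10 mm thick, flat on the table on the side where the case is not, turned a little. Origin under its centre, z up; its +x end, the one farther from the robot, has an orange band 45 mm long; the rest is white
- bowls_a: a stack of three glazed bowls (104 mm across, 71 mm high) at the table's left; loose, to be left alone; origin under its centre
- bowls_b: a stack of four glazed bowls (104 mm across, 93 mm high) at the table's right; loose, to be left alone; origin under its centre
- candle: a closed candle jar (70 mm across, 90 mm high) towards the back; loose, to be left alone; origin under its centre
- gift_box: a small cardboard gift box with blue lid (84 x 84 x 68 mm) towards the back; loose, to be left alone; origin under its centre
- bead_tin: a round brass tin (48 mm across, 26 mm high) in the case's narrow compartment; loose, to be left alone; origin under its centre
- spool: a wooden spool (36 mm across, 35 mm high) in the case's narrow compartment; loose, to be left alone; origin under its centre

How it is judged:
On the way, in this order (a step that is already met when the one before it is completed fails the run):
1. the lid rests on its stop (value of joint lid above 1.66 rad), for 0.2 s.
2. the plate is held clear of the case by its clear part, the lid still open (value of joint lid above 1.66 rad and height (world z) of plate above 0.065 m and contact force between the fingers and plate above 1 N and x of the grasp point in the frame of plate below 0.008 m), for 0.2 s.
At the end, for the whole second after the job is handed in: Fingers hold the plate still by its clear part, feet 60 to 170 mm above the table, middle within 35 mm of the pad's middle (level), label up within 0.2 rad of level, within 0.3 rad of the pad's length, frosted end towards the orange end; lid still open (over 1.66 rad) (value of joint lid above 1.66 rad and horizontal distance between plate and light_pad below 0.035 m and height (world z) of plate between 0.06 and 0.17 m and angle between plate's own z axis and vertical below 0.2 rad and angle between the x axis of plate and the x axis of light_pad, either way round below 0.3 rad and x of plate_label in the frame of light_pad above 0 m and contact force between the fingers and plate above 1 N and contact force between plate and light_pad below 0.05 N and x of the grasp point in the frame of plate below 0.008 m and linear speed of plate below 0.03 m/s); the arm keeps its last pose, push and grip.
It fails at once if goods standing on the table are disturbed (moved by more than 25 mm) (distance of any of bowls_a, bowls_b, candle, gift_box from where it was at the start of the episode above 0.025 m).
It fails at once if the tin or the spool in the case is disturbed (moved by more than 25 mm) (distance of any of bead_tin, spool from where it was at the start of the episode above 0.025 m).
It also fails if it takes over 58 s, if anything falls off the work surface, if the arm or the gripper's body presses on something with over 40 N, if the wrist force passes 120 N, or if a joint passes its speed limit or range.

## Robot

A 6-joint arm with a two-finger parallel gripper is mounted at the origin on the work surface. World frame = base frame: x ahead of the robot, y to its left, z up, the work surface at z = 0. Lengths are in m, angles in rad, forces in N, time in s.
With the tool pointing down it reaches from about 0.3 to 0.85 m from the base axis. Payload 5.4 kg.
Tool frame: the origin (TCP) lies where the fingers leave the gripper's body, on its centre line; the fingertips stand 73 mm ahead of it and the grasp point (between the pads) lies 54 mm ahead of it; z points along the fingers, y is the line along which they close (so a half turn about z gives the same grasp; the last joint's range is limited). The gripper opens to 85 mm and grips with 20 to 120 N. Pads are 22 mm wide; open, the fingers measure 114 mm over their backs; the gripper's body (76 mm by 85 mm) begins 54 mm behind the grasp point. The pads swing forward as they close: fully open they stand 13 mm farther back than shut.
Start: joints at [1.049, 0.158, 1.597, -0, 1.386, -0.21], TCP at [0.176, 0.547, 0.304] pointing down, gripper open.
Joint ranges: [-2.91, 2.91], [-0.94, 2.29], [0.18, 2.7], [-1.29, 4.43], [0.17, 2.64], [-3, 3]. Speed limits (rad/s): [2.57, 2.57, 3.14, 3.14, 3.14, 3.14].

## Interface

Orientations are given as a unit quaternion [w, x, y, z].
In Python, from cell import arm gives the robot as it stands.
- The arm moves only by the tool jog_arm, never from a script. Its argument "moves" is a list of rows, each a list of 5 numbers: the shift along the world's x, y, z in cm, then the turn about the world's z in degrees, then the opening, from -1 (shut) to 1 (fully open). In form: [[dx, dy, dz, spin, grip], ...]. A call has 1 to 12 rows; each row shifts and turns the commanded pose from where the row before left it; what a row does not reach is not made up. A row lasts 1/8 s, in which the tool goes at most 62.5 mm and 10.7 degrees, less where a joint would pass 70% of its speed; a pose out of reach is approached as far as the arm can. A call is refused whole if a number of a shift passes 6.25 or a number of a turn 10.7, either way. A call with a gripper value outside its range is refused whole. The fingers move at their own pace and stop on an object; the grip force is fixed at half the most. Time passes only in rows, so rows that do not move let the fingers close. It gives the time, the measured TCP pose, the force, the opening and the grip force at its end, in the units of the state.
- arm.sense(): the state, without advancing time (a new reading comes with each control period).
- arm.snapshot(name): name is "scene" or "top"; returns (picture, depth): 480x640x3 uint8, red, green, blue; 480x640 float32, m along the optical axis (not along the pixel's ray), 0 where there is no reading.
- arm.calibration(name): a dict with "intrinsics" (3x3 intrinsics, pixels), "dist_coeffs" ([k1, k2, p1, p2, k3] as OpenCV has them; the pictures are not rectified), "R" (3x3) and "t" (3): a world point X has camera coordinates R X + t. Camera axes: x right, y down, z forward; pixel columns grow to the right and rows downward; lengths in m; the calibration is good to about 2 mm. A picture is of the moment at which its call begins. calibration takes no time and is no camera call.
- arm.sign_off(): hands the job in; it is judged then, once.
The state is a dict: "time": time; "joints": joint angles; "qvel": joint speeds; "tau": joint torques, N m; "ee_pos": TCP position; "orientation": TCP orientation; "ft_force": force on the tool from outside, world axes, zero at the start; "ft_torque": the same for the moment, N m; "grip_width": finger opening in m; "grasp_force": force on a finger pad.
Only numpy, scipy, OpenCV 4.12 (cv2) and the standard library are available. Lean on these libraries where they do the work, as an engineer would, in place of code of your own. Each camera call takes 0.05 s, during which the arm holds its last target. There are 200 camera calls.

## Working session

There is one attempt and no reset: what is moved stays moved. The work goes in short steps, Python scripts to look and compute and a tool call to move; the robot and the scene stay as the last step left them, time stands still between calls to the robot, and variables do not carry over. Pictures are saved under pics/ and viewed, at most 10 in all, crops included, and the job is handed in when it is done.

Besides the shell and the picture viewer there is one more tool, called after "Request:" as name(argument=value, ...), one argument or row to a line, values as JSON. jog_arm: Moves the arm, as the interface text tells. Its arguments: {"type":"object","properties":{"moves":{"type":"array","items":{"type":"array","items":{"type":"number"}}}},"required":["moves"]}

```bash
mkdir -p pics; cat > h.py <<'E'
from cell import arm
import numpy as np, cv2
def snap(n,name):
    p,d=arm.snapshot(n); np.savez(f'{name}_{n}.npz',p=p,d=d)
    cv2.imwrite(f'pics/{name}_{n}.png',p[:,:,::-1]); return p,d
def world(n,d,u,v):
    c=arm.calibration(n);K=np.array(c['intrinsics']);R=np.array(c['R']);t=np.array(c['t'])
    q=cv2.undistortPoints(np.array([[[u,v]]],float),K,np.array(c['dist_coeffs']))[0,0]
    z=np.asarray(d)[int(round(v)),int(round(u))] if np.ndim(d)==2 else d
    return R.T@(np.array([q[0]*z,q[1]*z,z])-t)
def atz(n,u,v,h):
    c=arm.calibration(n);R=np.array(c['R']);t=np.array(c['t'])
    o=-R.T@t; r=world(n,1.0,u,v)-o; return o+r*(h-o[2])/r[2]
E
python3 - <<'E'
from h import *
for n in('scene','top'):
    snap(n,'a'); c=arm.calibration(n); print(n,-np.array(c['R']).T@np.array(c['t']))
print(arm.sense())
E
```

```text
scene [ 1.50948462 -0.51170502  0.9060856 ]
top [0.27037928 0.00232596 1.49140437]
{'time': 0.1, 'joints': array([ 1.04893175e+00,  1.59027818e-01,  1.59811816e+00, -5.81088412e-06,
        1.38619065e+00, -2.10085525e-01]), 'qvel': array([-9.34237547e-04, -1.71657109e-03, -3.23092111e-03, -2.52401932e-05,
        1.31028994e-03,  5.07262211e-05]), 'tau': array([-2.69805660e-04, -3.96992147e+01, -3.32337427e+01, -2.81077191e-04,
        4.21456236e-03, -4.68137742e-06]), 'ee_pos': array([0.17618136, 0.54690104, 0.30298582]), 'orientation': array([-3.09383878e-04,  1.55258312e-01,  9.87873522e-01, -8.15264826e-04]), 'ft_force': array([0.36385012, 0.16844406, 0.5320097 ]), 'ft_torque': array([-0.0071711 , -0.03871616, -0.01628794]), 'grasp_force': 0.0, 'grip_width': 0.08566748270383892}
```

View pics/a_top.png

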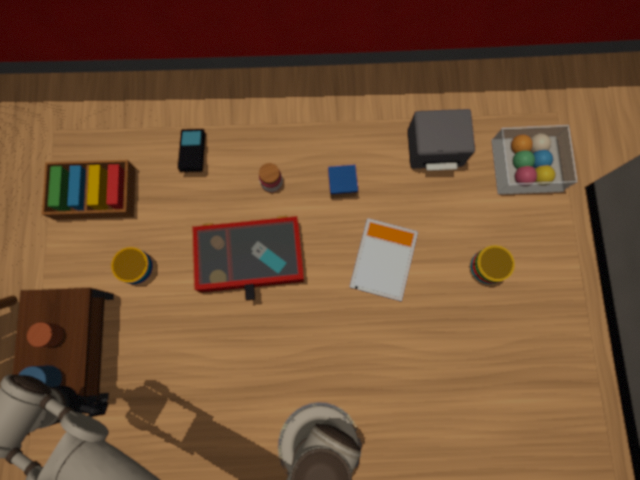

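View pics/a_scene.png

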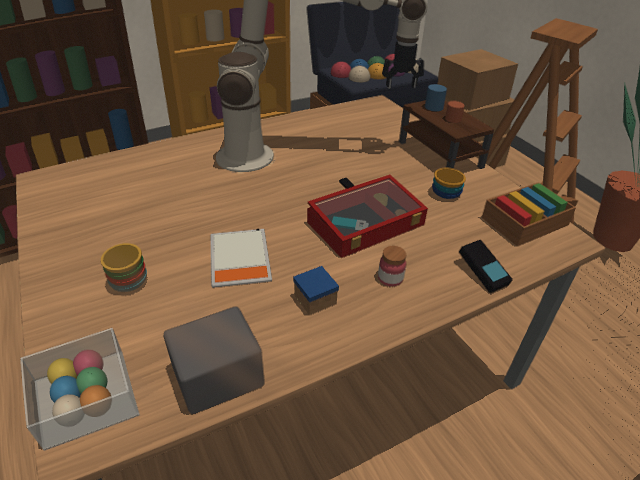

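Top view: the case is at about (248,255) with its tab at (250,293). The plate is at (269,257) with its frosted end at (260,250) and teal end at (278,266). The pad is at (384,260) with its orange end up. I'll zoom in for the corners.

```bash
python3 - <<'E'
from h import *
p=np.load('a_top.npz')['p'][205:310,180:320,::-1]
q=np.load('a_scene.npz')['p'][165:285,200:440,::-1]
a=cv2.resize(p,None,fx=4,fy=4,interpolation=cv2.INTER_CUBIC)
b=cv2.resize(q,None,fx=3.2,fy=3.2,interpolation=cv2.INTER_CUBIC)[:,:]
cv2.imwrite('pics/z1.png',cv2.convertScaleAbs(a,alpha=1.5)); cv2.imwrite('pics/z2.png',cv2.convertScaleAbs(b,alpha=1.3))
d=np.load('a_top.npz')['d']; ds=np.load('a_scene.npz')['d']
for u,v in [(196,228),(297,221),(301,282),(198,288),(250,293),(250,297),(269,258),(384,260),(270,240),(230,250)]:print((u,v),world('top',d,u,v).round(4))
print('scene tab')
for u,v in [(346,184),(348,184),(345,182),(347,186)]:print((u,v),world('scene',ds,u,v).round(4))
# pad orange & tab & white masks
P=np.load('a_top.npz')['p'];hsv=cv2.cvtColor(P,cv2.COLOR_RGB2HSV)
print(arm.calibration('top')['intrinsics'])
m=np.zeros(P.shape[:2],np.uint8);s=np.s_[215:305,345:422];hh=hsv[s]
m[s]=(((hh[...,1]<60)&(hh[...,2]>110))|((hh[...,1]>200)&(hh[...,0]<16)&(hh[...,2]>150)))*255
c=max(cv2.findContours(m,0,2)[0],key=cv2.contourArea);bx=cv2.boxPoints(cv2.minAreaRect(c))
w=np.array([atz('top',*k,0.010) for k in bx]);print('pad',bx,w.round(4),w.mean(0))
# tab
g=P[285:303,240:262].max(2);print(g)
E
```

```text
(196, 228) [0.6233 0.3365 0.0649]
(297, 221) [0.6344 0.041  0.0591]
(301, 282) [0.459  0.0363 0.0126]
(198, 288) [0.4451 0.3253 0.0806]
(250, 293) [0.4245 0.1788 0.0853]
(250, 297) [0.4134 0.1791 0.084 ]
(269, 258) [0.5244 0.1247 0.0722]
(384, 260) [ 0.5162 -0.2152  0.0083]
(270, 240) [0.5778 0.121  0.0697]
(230, 250) [0.5534 0.2374 0.067 ]
scene tab
(346, 184) [0.4356 0.1742 0.0809]
(348, 184) [0.445  0.1755 0.0861]
(345, 182) [0.4272 0.1753 0.0831]
(347, 186) [0.4485 0.1701 0.0823]
[[499.69178116   0.         316.24872393]
 [  0.         499.69178116 239.24835666]
 [  0.           0.           1.        ]]
pad [[348.8447  287.42538]
 [366.6401  217.86142]
 [418.82944 231.21219]
 [401.03403 300.77615]] [[ 0.4376 -0.105   0.01  ]
 [ 0.6484 -0.1708  0.01  ]
 [ 0.6003 -0.3266  0.01  ]
 [ 0.3923 -0.2566  0.01  ]] [ 0.51965006 -0.21476958  0.01      ]
[[ 97  96  92  87  73  59  46  42  40  37  36  33  32  36  48  59  64  65
   62  61  60  59]
 [ 73  69  67  59  48  36  30  26  29  30  28  28  27  30  43  58  62  65
   65  65  65  69]
 [ 61  59  58  50  39  30  28  28  28  27  28  29  29 
[... 734 characters left out ...]
1  31  30  31  43  64  79  84
   85  86  97 120]
 [156 155 154 148 128  87  47  32  31  29  30  31  30  30  45  66  80  84
   85  87  99 124]
 [156 156 156 150 130  92  50  34  30  32  30  32  30  36  44  66  80  86
   87  89  99 124]
 [157 156 156 151 133  98  58  38  34  35  36  37  36  36  48  67  82  87
   87  88 100 124]
 [156 155 155 152 138 111  75  56  56  58  63  65  59  51  57  71  82  86
   86  88  97 123]
 [152 153 152 150 143 128 107  98 100 102 105 105  93  77  72  78  84  84
   85  86  97 119]
 [149 148 148 147 145 139 134 133 134 136 137 133 119  95  82  83  84  84
   83  85  92 112]
 [148 148 148 148 148 148 147 148 149 150 149 145 129 104  88  86  85  86
   86  87  91 107]]
```

View pics/z1.png

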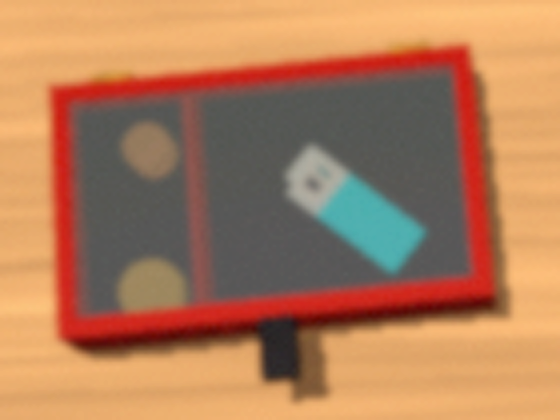

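View pics/z2.png

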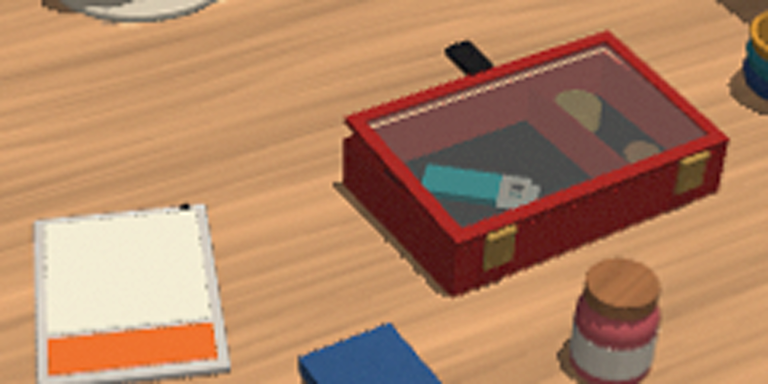

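Top crop: lid corners at about (52,88), (467,47), (493,298), (62,335), and the tab centre at (281,350). Scene crop: lid corners at (347,122), (608,33), (726,137), (458,238). The lid is slightly ajar, and the plate's frosted end points up and left. Next I'll fit the lid pose from both views.

```bash
python3 - <<'E'
from h import *
from scipy.optimize import least_squares
def proj(n,X):
    c=arm.calibration(n);R=np.array(c['R']);rv=cv2.Rodrigues(R)[0]
    return cv2.projectPoints(np.array(X,float),rv,np.array(c['t'],float),np.array(c['intrinsics']),np.array(c['dist_coeffs']))[0][:,0]
# lid coords: (r from hinge toward front, y, z)
L=np.array([[0,.155,.008],[0,-.155,.008],[.19,-.155,.008],[.19,.155,.008],[.213,0,.012]])
def pts(p,L=L):
    x,y,w,a,hz=p; o=[]
    for r,s,z in L:
        X=-r*np.cos(a)+z*np.sin(a);Z=hz+r*np.sin(a)+z*np.cos(a)
        o.append([x+X*np.cos(w)-s*np.sin(w),y+X*np.sin(w)+s*np.cos(w),Z])
    return o
top=np.array([[52,88],[467,47],[493,298],[62,325],[281,350]])/4+[180,205]-.4
sc=np.array([[726,137],[458,238],[347,122],[608,33]])/3.2+[200,165]-.35
f=lambda p:np.r_[(proj('top',pts(p))-top)[[0,1,2,4]].ravel(),(proj('scene',pts(p))[:4]-sc).ravel(),(p[4]-.0555)/.002]
s=least_squares(f,[.63,.18,.1,.08,.0555],loss='soft_l1');p=s.x
print(p.round(4),f(p).round(1))
print('tab',np.array(pts(p,[[.218,0,.006]])).round(4),'hinge',p[:2])
for a in np.r_[p[3],np.arange(.2,1.76,.155)]:
    print(round(a,2),(np.array(pts([p[0],p[1],p[2],a,p[4]],[[.218,0,.006]]))[0]*100).round(2))
# plane check
d=np.load('a_top.npz')['d']
A=np.array([world('top',d,u,v) for u in range(215,290,5) for v in range(232,275,4)])
c=np.linalg.lstsq(np.c_[A[:,:2],np.ones(len(A))],A[:,2],rcond=None)[0];print('plane',c,np.hypot(c[0],c[1]))
E
```

```text
[0.6384 0.1948 0.0641 0.0427 0.0551] [-0.9 -0.1  0.7 -0.4  0.5  0.1 -0.3  0.6  1.5 -0.5 -0.   0.7 -0.6 -0.4
 -0.1  0.3 -0.2]
tab [[0.4213 0.1809 0.0704]] hinge [0.63835733 0.19483022]
0.04 [42.13 18.09  7.04]
0.2 [42.63 18.12 10.43]
0.36 [43.65 18.19 13.65]
0.51 [45.14 18.28 16.67]
0.66 [47.09 18.41 19.43]
0.82 [49.43 18.56 21.86]
0.97 [52.12 18.73 23.89]
1.13 [55.1  18.92 25.48]
1.28 [58.28 19.13 26.59]
1.44 [61.59 19.34 27.2 ]
1.59 [64.96 19.56 27.29]
1.75 [68.3  19.77 26.85]
plane [-0.08292092 -0.00735139  0.11604659] 0.08324615194947002
```

Request:
jog_arm(
  moves=[
    [3.1,-4.6,-1.5,2.7,1],
    [3.1,-4.6,-1.5,2.7,1],
    [3.1,-4.6,-1.5,2.7,1],
    [3.1,-4.6,-1.5,2.7,1],
    [3.1,-4.6,-1.5,2.7,1],
    [3.0,-4.6,-1.5,2.7,1],
    [3.0,-4.6,-1.5,2.7,1],
    [3.1,-4.45,-1.5,2.6,1],
    [0,0,0,0,1],
    [0,0,0,0,1],
  ],
)

```text
time: 1.35
ee_pos: [0.422, 0.1811, 0.1837]
orientation: [-0.0, -0.031, 1.0, 0.0]
ft_force: [-0.1, 0.1, 0.2]
grip_width: 0.0853
grasp_force: 0.0
```

Request:
jog_arm(
  moves=[
    [0,0,-2.7,0,1],
    [0,0,-2.7,0,1],
    [0,0,0,0,0],
    [0,0,0,0,-0.5],
    [0,0,0,0,-1],
    [0,0,0,0,-1],
    [0,0,0,0,-1],
    [0,0,0,0,-1],
  ],
)

```text
time: 2.35
ee_pos: [0.4231, 0.1804, 0.1305]
orientation: [0.001, -0.032, 0.999, -0.0]
ft_force: [1.4, -5.8, 0.9]
grip_width: 0.0272
grasp_force: 60.2
```

```bash
python3 - <<'E'
from h import *
p,d=snap('scene','b')
cv2.imwrite('pics/b.png',cv2.resize(p[60:260,260:460,::-1],None,fx=2.8,fy=2.8))
E
```

```text
(no output)
```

View pics/b.png

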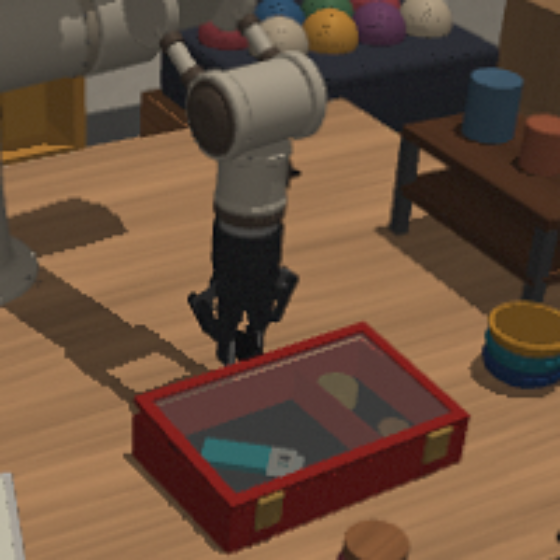

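Request:
jog_arm(
  moves=[
    [0.17,0.01,1.35,0,-1],
    [0.27,0.02,1.34,0,-1],
    [0.45,0.03,1.64,0,-1],
    [0.57,0.04,1.58,0,-1],
    [0.69,0.04,1.55,0,-1],
    [0.8,0.05,1.47,0,-1],
    [0.92,0.06,1.42,0,-1],
    [1.03,0.07,1.34,0,-1],
    [0,0,0,0,-1],
  ],
)

```text
time: 3.52
ee_pos: [0.4721, 0.1835, 0.248]
orientation: [-0.0, -0.032, 0.999, -0.001]
ft_force: [0.2, -5.7, 0.6]
grip_width: 0.0273
grasp_force: 62.5
```

Request:
jog_arm(
  moves=[
    [1.12,0.07,1.25,0,-1],
    [1.22,0.08,1.18,0,-1],
    [1.3,0.08,1.06,0,-1],
    [1.39,0.09,0.97,0,-1],
    [1.46,0.09,0.85,0,-1],
    [1.52,0.1,0.74,0,-1],
    [1.57,0.1,0.61,0,-1],
    [1.61,0.11,0.5,0,-1],
    [0,0,0,0,-1],
  ],
)

```text
time: 4.65
ee_pos: [0.5838, 0.1906, 0.3179]
orientation: [-0.001, -0.031, 1.0, -0.0]
ft_force: [1.4, -4.9, -3.8]
grip_width: 0.0273
grasp_force: 66.3
```

Request:
jog_arm(
  moves=[
    [1.64,0.11,0.36,0,-1],
    [1.67,0.1,0.25,0,-1],
    [1.68,0.11,0.1,0,-1],
    [1.69,0.11,-0.01,0,-1],
    [1.67,0.11,-0.15,0,-1],
    [1.67,0.1,-0.29,0,-1],
    [0,0,0,0,-1],
  ],
)

```text
time: 5.52
ee_pos: [0.6838, 0.197, 0.3202]
orientation: [-0.0, -0.031, 1.0, -0.0]
ft_force: [0.8, -5.6, -5.1]
grip_width: 0.0267
grasp_force: 67.1
```

```bash
python3 - <<'E'
from h import *
snap('scene','c')
E
```

```text
(no output)
```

View pics/c_scene.png

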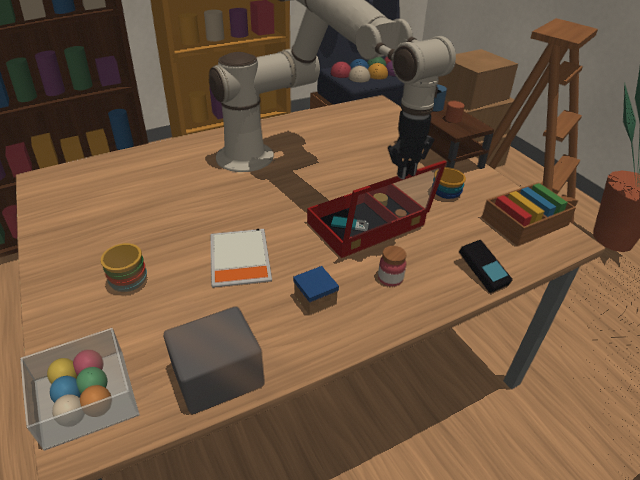

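The lid now stands about upright, its top edge near (405,180) to (440,165), and the other goods haven't moved. I'll push a bit further to feel the stop.

Request:
jog_arm(
  moves=[
    [0.6,0.04,-0.15,0,-1],
    [0.5,0.03,-0.13,0,-1],
    [0,0,0,0,-1],
  ],
)

```text
time: 5.95
ee_pos: [0.6923, 0.1977, 0.3183]
orientation: [-0.003, -0.032, 0.999, -0.001]
ft_force: [-11.1, -7.7, 0.9]
grip_width: 0.0272
grasp_force: 67.3
```

Request:
jog_arm(
  moves=[
    [0,0,0,0,0],
    [0,0,0,0,1],
    [0,0,0,0,1],
    [0,0,0,0,1],
    [0,0,3,0,1],
    [0,0,4,0,1],
    [-6,0,0,0,1],
    [-6,-1,0,0,1],
    [-5,-3.5,-1,0,1],
    [-4,-4.5,-1,0,1],
    [-2,-5.5,-1,0,1],
    [-2,-5.5,-1,0,1],
  ],
)

```text
time: 7.45
ee_pos: [0.4436, -0.0029, 0.3483]
orientation: [0.001, -0.032, 0.999, -0.0]
ft_force: [1.3, -0.4, 0.2]
grip_width: 0.0855
grasp_force: 0.0
```

Request:
jog_arm(
  moves=[
    [-2,-5.5,0,0,1],
    [-3,-4,0,0,1],
    [0,0,0,0,1],
    [0,0,0,0,1],
  ],
)

```text
time: 7.95
ee_pos: [0.3947, -0.0966, 0.3485]
orientation: [0.001, -0.032, 1.0, 0.0]
ft_force: [-0.5, -0.2, 0.6]
grip_width: 0.0857
grasp_force: 0.0
```

```bash
python3 - <<'E'
from h import *
p,d=snap('top','d'); q,ds=snap('scene','d')
a=cv2.resize(p[205:300,180:320,::-1],None,fx=4,fy=4,interpolation=cv2.INTER_CUBIC)
b=cv2.resize(q[150:260,290:450,::-1],None,fx=5,fy=5,interpolation=cv2.INTER_CUBIC)[:,:800]
a=cv2.resize(a,(800,543))[:,:]
cv2.imwrite('pics/d1.png',cv2.convertScaleAbs(a,alpha=1.5)); cv2.imwrite('pics/d2.png',cv2.convertScaleAbs(b,alpha=1.3))
hs=cv2.cvtColor(p,cv2.COLOR_RGB2HSV);s=np.s_[225:280,235:300]
m=((hs[s][...,0]>80)&(hs[s][...,0]<100)&(hs[s][...,1]>100)&(hs[s][...,2]>60))
w=((hs[s][...,2]>95)&(hs[s][...,1]<70))
for k in (m,w):
    v,u=np.nonzero(k);v=v+225;u=u+235
    W=np.array([world('top',d,a,b) for a,b in zip(u,v)]);print(len(u),u.mean(),v.mean(),np.median(W,0),np.ptp(u),np.ptp(v), atz('top',u.mean(),v.mean(),.018))
k=(m|w).astype(np.uint8)
c=max(cv2.findContours(k,0,2)[0],key=cv2.contourArea);r=cv2.minAreaRect(c);bx=cv2.boxPoints(r)+[235,225]
W=np.array([atz('top',*x,.018) for x in bx]);print(W.round(4),W.mean(0),np.linalg.norm(np.diff(W,axis=0),axis=1))
# scene: teal centroid
hs=cv2.cvtColor(q,cv2.COLOR_RGB2HSV);s=np.s_[190:245,320:400]
k=((hs[s][...,0]>80)&(hs[s][...,0]<100)&(hs[s][...,1]>100)&(hs[s][...,2]>40))
v,u=np.nonzero(k);W=np.array([world('scene',ds,a+320,b+190) for a,b in zip(u,v)]);print('scene',len(u),np.median(W,0))
print(arm.sense()['ee_pos'])
# lid points from scene depth: red pixels high
A=np.array([list(world('scene',ds,u,v)) for u in range(330,450,2) for v in range(150,245,2) if q[v,u,0]>60 and q[v,u,1]<40 and ds[v,u]>0])
B=A[A[:,2]>.09];yaw=.064
lx=(B[:,0]-.6384)*np.cos(yaw)+(B[:,1]-.1948)*np.sin(yaw)
print('lid slope',len(B),np.polyfit(B[:,2],lx,1),B[:,2].max())
E
```

```text
360 273.06666666666666 261.00555555555553 [0.52508313 0.11782486 0.01732696] 26 24 [0.52455252 0.1174392  0.018     ]
188 258.3031914893617 249.43085106382978 [0.56157627 0.16165278 0.01731792] 16 17 [0.56148808 0.1608918  0.018     ]
[[0.5561 0.1924 0.018 ]
 [0.5923 0.1646 0.018 ]
 [0.5199 0.076  0.018 ]
 [0.4844 0.104  0.018 ]] [0.53818373 0.13423752 0.018     ] [0.04564478 0.11442713 0.04521958]
scene 188 [0.52229825 0.1022649  0.01486632]
[ 0.39499582 -0.09593572  0.34832175]
lid slope 381 [ 0.18450398 -0.0033426 ] 0.24383284689567336
```

View pics/d1.png

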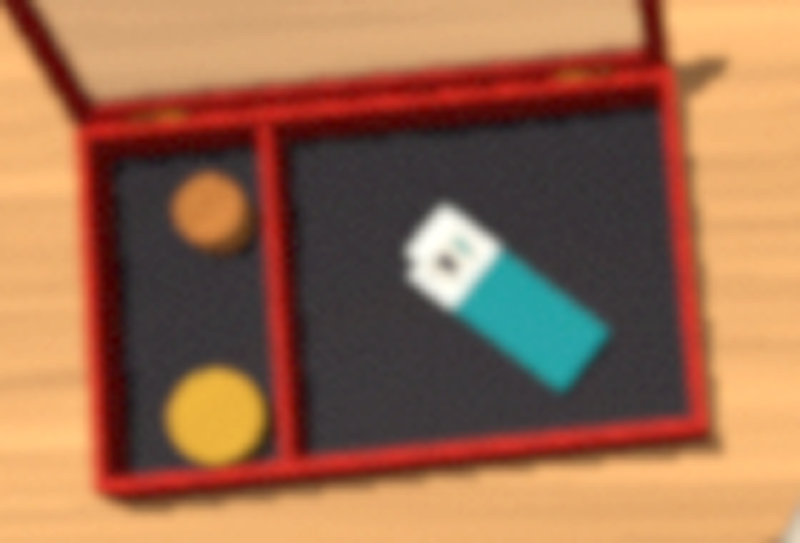

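View pics/d2.png

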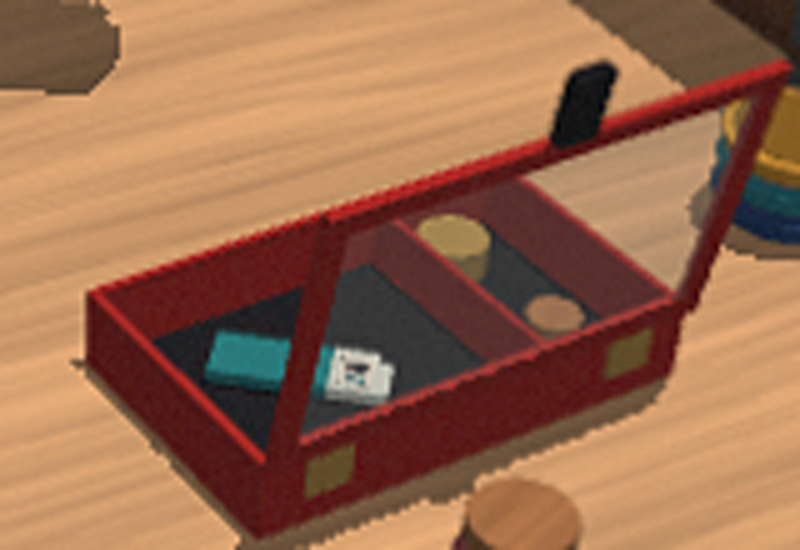

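The lid is on its stop (measured slope 0.18, so about 1.75 rad). In the top crop the plate's frosted end is at (453,258) and its teal centre at (535,320). That gives a plate yaw of about 50° and a grasp point near (0.5255, 0.1185).

Request:
jog_arm(
  moves=[
    [2.2,3.6,-1.5,7.8,1],
    [2.2,3.6,-2.5,7.8,1],
    [2.2,3.6,-2.5,7.8,1],
    [2.2,3.6,-2.5,7.8,1],
    [2.2,3.6,-2.5,7.8,1],
    [2.05,3.45,-2.5,7.7,1],
    [0,0,-3,0,1],
    [0,0,-3,0,1],
    [0,0,-3,0,1],
    [0,0,0,0,1],
    [0,0,0,0,1],
  ],
)

```text
time: 9.43
ee_pos: [0.5257, 0.1186, 0.1192]
orientation: [0.001, -0.426, 0.905, -0.0]
ft_force: [0.4, -0.1, 0.4]
grip_width: 0.0855
grasp_force: 0.0
```

Request:
jog_arm(
  moves=[
    [0,0,-2,0,1],
    [0,0,-1.4,0,0.3],
    [0,0,-0.8,0,0.3],
    [0,0,0,0,0.3],
    [0,0,0,0,0.3],
  ],
)

```text
time: 10.05
ee_pos: [0.5255, 0.1178, 0.0768]
orientation: [0.0, -0.425, 0.905, -0.0]
ft_force: [-0.0, -0.8, 0.2]
grip_width: 0.0556
grasp_force: 0.0
```

Request:
jog_arm(
  moves=[
    [0,0,0,0,0],
    [0,0,0,0,-0.3],
    [0,0,0,0,-1],
    [0,0,0,0,-1],
    [0,0,0,0,-1],
  ],
)

```text
time: 10.68
ee_pos: [0.5259, 0.1178, 0.0775]
orientation: [0.001, -0.425, 0.905, -0.0]
ft_force: [-1.1, -0.3, 6.5]
grip_width: 0.0381
grasp_force: 63.7
```

Request:
jog_arm(
  moves=[
    [0,0,0.5,0,-1],
    [0,0,1,0,-1],
    [0,0,1.5,0,-1],
    [0,0,2,0,-1],
    [0,0,2.5,0,-1],
    [0,0,2.5,0,-1],
    [0,0,2,0,-1],
    [0,0,0,0,-1],
    [0,0,0,0,-1],
    [0,0,0,0,-1],
  ],
)

```text
time: 11.92
ee_pos: [0.5243, 0.1177, 0.195]
orientation: [-0.001, -0.425, 0.905, 0.0]
ft_force: [0.6, 0.3, -0.9]
grip_width: 0.0385
grasp_force: 60.4
```

```bash
python3 - <<'E'
from h import *
p,d=snap('scene','e')
cv2.imwrite('pics/e.png',cv2.convertScaleAbs(cv2.resize(p[90:260,270:450,::-1],None,fx=3.5,fy=3.5,interpolation=cv2.INTER_CUBIC),alpha=1.3))
E
```

```text
(no output)
```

View pics/e.png

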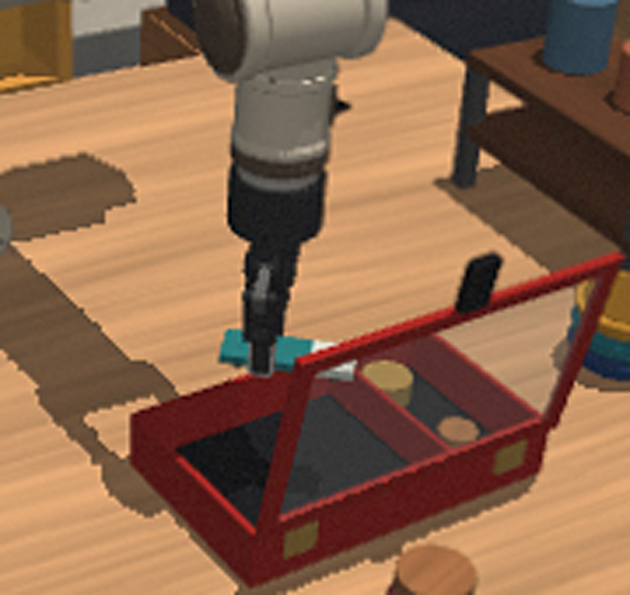

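The plate is level and held by its teal part at (262,350), with the fingers off the frosted end and the lid open. Now over to the pad.

Request:
jog_arm(
  moves=[
    [-0.2,-1.5,0,-3,-1],
    [-0.2,-3,0,-6,-1],
    [-0.2,-3.1,0,-6.5,-1],
    [-0.2,-3.1,0,-6.5,-1],
    [-0.2,-3.1,0,-6.5,-1],
    [-0.2,-3.1,-0.2,-6.5,-1],
    [-0.2,-3.1,-0.2,-6.5,-1],
    [-0.2,-3.1,-0.2,-6.5,-1],
    [-0.2,-3.1,-0.2,-6.5,-1],
    [-0.2,-3,-0.2,-6,-1],
    [-0.2,-2,-0.2,-4.5,-1],
    [-0.15,-1.5,0,-2.6,-1],
  ],
)

```text
time: 13.48
ee_pos: [0.5007, -0.2107, 0.1838]
orientation: [-0.0, 0.152, 0.988, 0.0]
ft_force: [0.6, 0.2, -1.1]
grip_width: 0.0384
grasp_force: 60.4
```

Request:
jog_arm(
  moves=[
    [0,0,0,0,-1],
    [0,0,0,0,-1],
    [0,0,0,0,-1],
    [0,0,0,0,-1],
  ],
)

```text
time: 13.98
ee_pos: [0.5016, -0.2087, 0.1842]
orientation: [0.0, 0.15, 0.989, 0.0]
ft_force: [0.5, -0.7, -0.9]
grip_width: 0.0381
grasp_force: 60.4
```

```bash
python3 - <<'E'
from h import *
p,d=snap('scene','f')
a=cv2.resize(p[120:320,180:460,::-1],None,fx=2.8,fy=2.8,interpolation=cv2.INTER_CUBIC)
cv2.imwrite('pics/f.png',cv2.convertScaleAbs(a,alpha=1.2))
hs=cv2.cvtColor(p,cv2.COLOR_RGB2HSV);s=np.s_[150:290,200:300]
k=((hs[s][...,0]>80)&(hs[s][...,0]<100)&(hs[s][...,1]>100)&(hs[s][...,2]>60))
v,u=np.nonzero(k);W=np.array([world('scene',d,a+200,b+150) for a,b in zip(u,v)]);print(len(u),np.median(W,0),u.mean()+200,v.mean()+150)
q,dt=snap('top','f');W=np.array([world('top',dt,u,v) for u in range(340,425) for v in range(215,305)]);W=W[(W[:,2]>.1)&(W[:,2]<.14)]
if len(W)>5: print(len(W),W.mean(0),W.min(0),W.max(0),W[:,2].std())
print(arm.sense()['qvel'])
E
```

```text
238 [ 0.50518769 -0.21083954  0.12282673] 235.52521008403363 218.0Traceback (most recent call last):
  File "<stdin>", line 8, in <module>
  File "h.py", line 7, in world
    c=arm.calibration(n);K=np.array(c['intrinsics']);R=np.array(c['R']);t=np.array(c['t'])
ValueError: time passes only in moves, steps and waits
```

View pics/f.png

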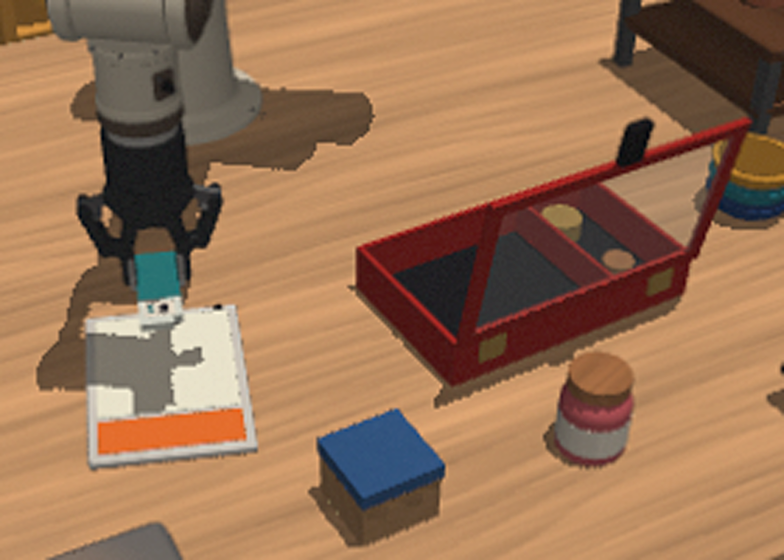

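The plate is level with its feet about 0.11 m up. Its frosted end at (160,310) points to the orange band, and the lid is open with the goods unmoved.

```bash
python3 -c "
from cell import arm
print(arm.sign_off())"
```

```text
the job is handed in; nothing more can be done
None
```

I handed the job in with the lid on its stop (measured about 1.75 rad) and the plate held still by its clear part, level, about 11 cm above the middle of the pad, frosted end towards the orange end; the other goods looked unmoved, and the sign-off gave no verdict.

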